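# Raking-light check of a printed ball

## Task

Set up a raking-light check: lower the larger of the two 3D-printed balls gently into the deep pot so that it sits on the ring in the middle of its floor, and let go of it. Then draw the metal torch out of its holder, lean it about 40 degrees from upright and finish while still holding it up in the air, touching nothing else, with its lens end pointing straight at the ball from 10 to 15 cm away (lens to middle of ball). Leave the other loose things on the table where they are.

Things in the scene. Friction and masses are not known exactly. Their poses are not given: they have to be found in the camera images.
- ball_center (a point): Centre of the larger printed ball: pink plastic sphere, 40 mm diameter, about 30 g, loose. At the start it rests on top of one of two identical grey nests (tube 32 mm outside diameter, rim 20 mm above the table, on a foot 60 mm in diameter), its centre then 36 mm above the table.
- ball: The larger ball itself; this origin is a point on its surface (the underside as built) and turns with it, so use the centre point instead.
- pot: White round open pot fixed to the table: 104 mm outside and 96 mm inside diameter at the rim, 92 mm inside at the floor, 65 mm high, floor 6 mm thick. In the middle of the floor a raised ring (36 mm outside, 24 mm inside diameter, top 12 mm above the table) on which the ball sits. Origin: centre of the underside, z up.
- pot_seat (a point): Where the centre of the larger ball comes to lie when it sits on the ring in the pot: on the pot's axis, 28 mm above the table. Axes as the pot's.
- torch: Metal torch, 140 mm long, 110 g, standing lens down in its holder: head 32 mm in diameter up to 36 mm from the lens, taper to 46 mm, straight barrel 24 mm in diameter to 132 mm, then a rubber tail button 16 mm in diameter. Origin: centre of the lens face; z runs from lens to tail (up at the start), the light shines along -z. Round: turning about z does not matter.
- torch_holder: Black upright tube fixed to the table, holding the torch: bore 37 mm, outside 47 mm, rim 55 mm above the table, foot 72 mm in diameter. The torch stands on its floor 6 mm above the table, tail end 146 mm above the table; its lens clears the rim after 49 mm of lift. Origin: centre of the underside, z up.
- ball_small: The smaller printed ball, pink, 30 mm diameter, loose on the other nest (centre 29 mm above the table); bystander. Its origin is a point on its surface (underside as built).
- pen: Slim plastic marker pen, 19 mm diameter, 130 mm long, loose, standing in a narrower black tube holder (bore 22 mm, rim 55 mm high, foot 72 mm in diameter); top 136 mm above the table; bystander. Origin: centre of its foot, z along it.
- bracket: Pink printed bracket of four joined rings, about 85 by 85 mm and 18 mm high, lying loose; bystander. Origin: underside, in the middle of one of the large rings.
- scraper: Scraper with a wooden handle and a flat steel blade 50 mm wide, 200 mm long, 16 mm high, lying loose; bystander. Origin: middle of its length, underside; x along it.
- glue: Glue bottle, 42 mm diameter, 115 mm tall, standing loose; bystander. Origin: centre of the underside.
- nut: Pink printed hexagonal piece, 38 mm across, 14 mm high, lying loose; bystander. Origin: centre of the underside.
Mind the look-alikes: they are no part of the job. Leave any blue or white look-alike of the ball alone.

How it is judged:
On the way, in this order (a step that is already met when the one before it is completed fails the run):
1. the larger ball sits on the ring in the pot, released, with the torch still in its holder (horizontal distance between ball_center and pot_seat below 0.01 m and z of ball_center in the frame of pot_seat between -0.006 and 0.006 m and contact force between ball and the fingers below 0.05 N and linear speed of ball below 0.03 m/s and z of torch in the frame of torch_holder below 0.015 m and horizontal distance between torch and torch_holder below 0.008 m), for 0.2 s.
2. the torch has been drawn up clear of its holder in the fingers (height (world z) of torch above 0.06 m and contact force between torch and the fingers above 1 N and contact force between torch and torch_holder below 0.05 N), for 0.1 s.
At the end, for the whole second after the job is handed in: Larger ball at rest, released, on the ring (within 10 mm of the axis, 6 mm of seated height). Torch still, in the fingers only, lens over 85 mm up, leaning 28-52 degrees, axis passing the ball's middle within 16 mm in torch x and y, lens 85-170 mm from it along the axis (horizontal distance between ball_center and pot_seat below 0.01 m and z of ball_center in the frame of pot_seat between -0.006 and 0.006 m and contact force between ball and the fingers below 0.05 N and linear speed of each of ball, torch below 0.03 m/s and x of ball_center in the frame of torch between -0.016 and 0.016 m and y of ball_center in the frame of torch between -0.016 and 0.016 m and z of ball_center in the frame of torch between -0.17 and -0.085 m and angle between torch's own z axis and vertical between 0.49 and 0.91 rad and height (world z) of torch above 0.085 m and contact force between torch and the fingers above 1 N and contact force between torch and torch_holder below 0.05 N and contact force between torch and pot below 0.05 N and contact force between torch and ball below 0.05 N and contact force between torch and table below 0.05 N and contact force between torch and ball_small below 0.05 N and contact force between torch and pen below 0.05 N and contact force between torch and bracket below 0.05 N and contact force between torch and scraper below 0.05 N and contact force between torch and glue below 0.05 N and contact force between torch and nut below 0.05 N); the arm keeps its last pose, push and grip.
It fails at once if the ball is pressed or thrown against the pot with more than 25 N (contact force between ball and pot above 25 N).
It fails at once if the ball is dropped into the pot (out of the fingers and faster than 0.55 m/s, a fall of 15 mm) (horizontal distance between ball_center and pot below 0.05 m and contact force between ball and the fingers below 0.05 N and linear speed of ball above 0.55 m/s).
It fails at once if another loose thing (smaller ball, pen, bracket, scraper, glue bottle, hexagonal piece) is moved by more than 30 mm (distance of any of ball_small, pen, bracket, scraper, glue, nut from where it was at the start of the episode above 0.03 m).
It also fails if it takes over 56 s, if anything falls off the work surface, if the arm or the gripper's body presses on something with over 40 N, if the wrist force passes 120 N, or if a joint passes its speed limit or range.

## Robot

A 6-joint arm with a two-finger parallel gripper is mounted at the origin on the work surface. World frame = base frame: x ahead of the robot, y to its left, z up, the work surface at z = 0. Lengths are in m, angles in rad, forces in N, time in s.
With the tool pointing down it reaches from about 0.375 to 0.925 m from the base axis. Payload 5.7 kg.
Tool frame: the origin (TCP) lies midway between the tips of the shut fingers; the grasp point (between the pads) lies 19 mm behind it; z points along the fingers, y is the line along which they close (so a half turn about z gives the same grasp; the last joint's range is limited). The gripper opens to 85 mm and grips with 20 to 120 N. Pads are 22 mm wide; open, the fingers measure 114 mm over their backs; the gripper's body (76 mm by 85 mm) begins 54 mm behind the grasp point. The pads swing forward as they close: fully open they stand 13 mm farther back than shut.
Start: joints at [-1.436, 0.359, 1.51, -0, 1.272, -0.115], TCP at [0.148, -0.581, 0.231] pointing down, gripper open.
Joint ranges: [-2.97, 2.97], [-1.01, 2.36], [0.21, 2.38], [-0.96, 4.11], [0.2, 2.71], [-2.98, 2.98]. Speed limits (rad/s): [2.39, 2.39, 3.14, 3.14, 3.14, 3.14].

## Interface

Orientations are given as a unit quaternion [w, x, y, z].
In Python, from cell import manip gives the robot as it stands. Calls block until the motion is done:
- manip.reach(position, orientation): joint-space move of the TCP to a pose.
- manip.move_straight(position, orientation=None, velocity=0.15, contact_N=None): straight line of the TCP; orientation=None keeps the orientation; velocity is the mean speed in m/s. With contact_N (N) it stops when the force on the tool has changed by that much, and returns True; else False.
- manip.move_j(angles): joint-space move.
- manip.gripper_to(opening, strength=None): finger opening in m; strength is the grip in N (None keeps the last); returns when the fingers have stopped.
- manip.sleep(seconds).
- manip.ik(position, orientation): joint angles nearest the present ones, or None.
- manip.camera(name): name is "side" or "top" or "wrist"; returns the picture (400x640x3 uint8, red, green, blue); there is no depth.
- manip.camera_info(name): a dict with "mtx" (3x3 intrinsics, pixels), "rvec" (rotation vector, rad) and "tvec" (3), from world to camera coordinates, as OpenCV has them. Camera axes: x right, y down, z forward; pixel columns grow to the right and rows downward; lengths in m; the calibration is good to about 2 mm. A picture is of the moment at which its call begins: read the wrist's pose just before it. camera_info takes no time and is no camera call; for the wrist camera it gives the pose at the moment of the call.
A pose or a line that the arm cannot do raises manip.IKError and nothing moves.
- manip.close_job(): hands the job in; it is judged then, once.
Readings, each from a call of its own:
- manip.read_time(): time.
- manip.read_joint_pos(): joint angles.
- manip.read_qd(): joint speeds.
- manip.read_joint_torque(): joint torques, N m.
- manip.read_ee_pos(): TCP position.
- manip.read_tcp_rot(): TCP orientation.
- manip.read_ft_force(): force on the tool from outside, world axes, zero at the start.
- manip.read_wrist_torque(): the same for the moment, N m.
- manip.read_finger_gap(): finger opening in m.
- manip.read_gripper_force(): force on a finger pad.
Only numpy, scipy, OpenCV 4.12 (cv2) and the standard library are available. Lean on these libraries where they do the work, as an engineer would, in place of code of your own. Each camera call takes 0.05 s, during which the arm holds its last target. There are 200 camera calls.

## Working session

There is one attempt and no reset: what is moved stays moved. The work goes in short steps, each a Python script; the robot and the scene stay as the last script left them, time stands still between calls to the robot, and variables do not carry over. Pictures are saved under pics/ and viewed, at most 10 in all, crops included, and the job is handed in when it is done.

```bash
mkdir -p pics; ls; cat > h.py <<'E'
import numpy as np, cv2
from cell import manip
def cam(n,f):
    im=manip.camera(n); cv2.imwrite('pics/'+f,im[:,:,::-1]); return im
def ray(n,px):
    i=manip.camera_info(n); R=cv2.Rodrigues(np.array(i['rvec'],float))[0]; t=np.array(i['tvec'],float).ravel()
    d=R.T@np.linalg.solve(np.array(i['mtx']),[px[0],px[1],1.]); return -R.T@t,d
def at(n,px,z):
    c,d=ray(n,px); return c+d*(z-c[2])/d[2]
def proj(n,p):
    i=manip.camera_info(n); return cv2.projectPoints(np.array([p],float),np.array(i['rvec'],float),np.array(i['tvec'],float),np.array(i['mtx']),None)[0].ravel()
E
python3 - <<'E'
from h import *
cam('top','top0.png'); cam('side','side0.png')
for n in('top','side'): print(n,manip.camera_info(n),ray(n,(320,200)))
print(manip.read_time(),manip.read_tcp_rot())
E
```

```text
pics
top {'mtx': array([[452.29477429,   0.        , 323.58019292],
       [  0.        , 452.29477429, 202.79502323],
       [  0.        ,   0.        ,   1.        ]]), 'rvec': array([ 2.07785922, -2.14724971,  0.22186673]), 'tvec': array([0.04536998, 0.57788308, 0.97810907])} (array([0.36519935, 0.03168778, 1.07625739]), array([ 0.21227119,  0.00258934, -0.97725896]))
side {'mtx': array([[371.57103401,   0.        , 324.58951815],
       [  0.        , 371.57103401, 198.51476342],
       [  0.        ,   0.        ,   1.        ]]), 'rvec': array([ 2.29183361, -0.7704537 ,  0.29151371]), 'tvec': array([-0.43096702,  0.32685915,  0.59209474])} (array([ 0.2511021 , -0.39043225,  0.65395416]), array([ 0.39200119,  0.54912396, -0.73821845]))
0.1 [-8.36479096e-04  9.92212384e-01  1.24554747e-01 -6.09043913e-06]
```

View pics/top0.png

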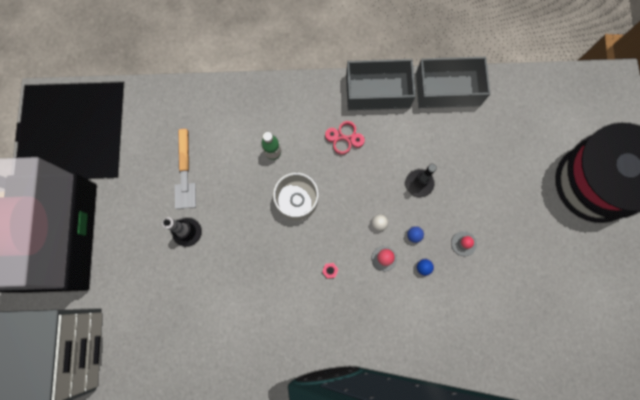

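View pics/side0.png

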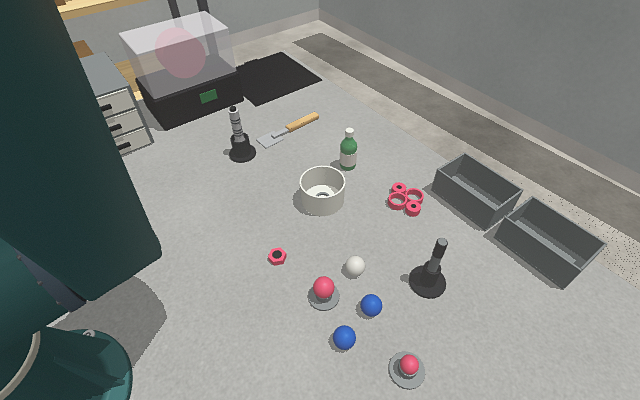

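Top view: the pink balls on nests are at (386,258), which looks larger, and (466,243). The two blue balls and the white one are look-alikes. The pot is at (296,198). The upright tubes are at (185,232), a silver stick that is likely the torch, and (420,182), a dark one that is likely the pen. I'll confirm with one enlarged mosaic.

```bash
python3 - <<'E'
from h import *
t=cv2.imread('pics/top0.png'); s=cv2.imread('pics/side0.png')
c=lambda im,x,y,k:cv2.resize(im[y:y+k,x:x+k],(266,266),interpolation=cv2.INTER_CUBIC)
# scale: 66px->266 (4.03x)
a=np.hstack([c(t,353,225,66),c(t,433,210,66),c(t,263,165,66)])
b=np.hstack([c(s,205,100,66),c(s,290,255,66),c(s,377,332,66)])
cv2.imwrite('pics/m1.png',np.vstack([a,b]))
cv2.imwrite('pics/m2.png',np.hstack([c(t,145,200,66),c(t,390,150,66),c(s,290,160,66)]))
E
```

```text
(no output)
```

View pics/m1.png

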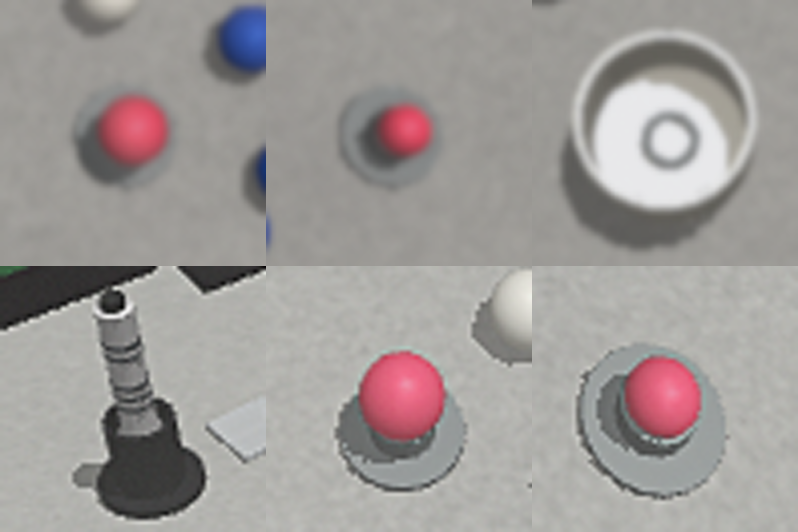

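View pics/m2.png

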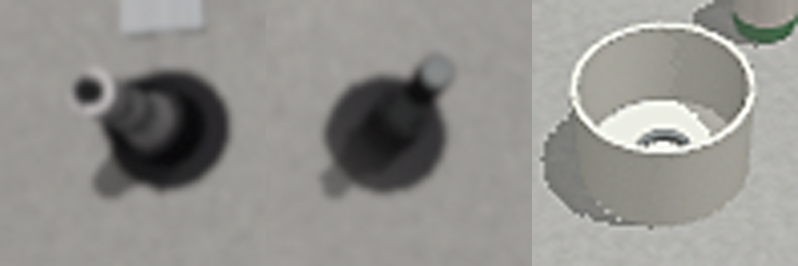

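The mosaic confirms it. The ball at (386,257) is about 17 px wide against 13 px for the other, with a 40:30 mm ratio, so it is the larger one. The silver ringed barrel at (186,232) is the torch and the thin dark stick is the pen. Now I'll compute the positions.

```bash
python3 - <<'E'
from h import *
for k,n,p,z in [('ball','top',(385.9,256.9),.036),('ball','side',(323.4,286.6),.036),
 ('potrim','top',(295.4,194.6),.065),('ring','top',(296.6,199.4),.012),('potrim','side',(322.4,181.5),.065),
 ('torchtail','top',(167.4,222.2),.14),('torchtail','side',(232.4,108.8),.145),('torchfoot','top',(186.2,231.9),.005),
 ('small','top',(466,242),.029),('pen','top',(433,168),.136),('glue','top',(267,136),.115),('scraperblade','top',(185,195),.005),('scraperhandle','top',(183,130),.01),('nut','top',(331,271),.014),('white','top',(380,222),.02),('blue','top',(416,234),.02),('blue2','top',(425,268),.02),('bracket','top',(345,137),.01),('box','top',(97,235),.1)]:
  P=at(n,p,z); print(k,n,P.round(4),round(np.hypot(*P[:2]),3))
E
```

```text
ball top [ 0.4528 -0.1124  0.036 ] 0.467
ball side [ 0.4547 -0.1095  0.036 ] 0.468
potrim top [0.5994 0.0904 0.065 ] 0.606
ring top [0.5997 0.0908 0.012 ] 0.607
potrim side [0.6017 0.0897 0.065 ] 0.608
torchtail top [0.5315 0.3556 0.14  ] 0.639
torchtail side [0.5307 0.3543 0.145 ] 0.638
torchfoot top [0.5305 0.3565 0.005 ] 0.639
small top [ 0.4817 -0.3014  0.029 ] 0.568
pen top [ 0.632  -0.2118  0.136 ] 0.667
glue top [0.7247 0.1484 0.115 ] 0.74
scraperblade top [0.6212 0.3621 0.005 ] 0.719
scraperhandle top [0.7867 0.3706 0.01  ] 0.87
nut top [0.4262 0.0142 0.014 ] 0.426
white top [ 0.5367 -0.1057  0.02  ] 0.547
blue top [ 0.5054 -0.1886  0.02  ] 0.539
blue2 top [ 0.4256 -0.2035  0.02  ] 0.472
bracket top [ 0.7549 -0.0326  0.01  ] 0.756
box top [0.5154 0.5215 0.1   ] 0.733
```

Both cameras agree within about 3 mm, and the heights and reaches are plausible. Next: pick the ball and check the grasp by the finger gap.

```bash
python3 - <<'E'
from h import *
from scipy.spatial.transform import Rotation as Rn
D=np.array([0,1.,0,0])
ball=np.array([.4535,-.111]); pot=np.array([.600,.0905])
for a in (90,120,150,180,-150,60):   # azimuth of hand from pot
    a_=np.radians(a); h=np.array([np.cos(a_),np.sin(a_),0]); ax=np.cross([0,0,1],h)
    # tool z = -up*cos - h*sin
    R=Rn.from_rotvec(ax*np.radians(40))*Rn.from_quat([1,0,0,0])
    d=R.as_matrix()[:,2]; p=np.array([*pot,.028])-d*.206; q=R.as_quat(scalar_first=True)
    j=manip.ik(p,q); print(a,d.round(2),p.round(3),None if j is None else np.round(j,2))
print(np.round(manip.ik([.531,.355,.086],D),2))
manip.gripper_to(.062,30)
manip.reach([*ball,.10],D)
print(manip.move_straight([*ball,.020],velocity=.1,contact_N=6))
manip.gripper_to(.02,30); print('gap',manip.read_finger_gap(),manip.read_gripper_force(),manip.read_ee_pos())
manip.move_straight([*ball,.14],velocity=.15)
print('gap',manip.read_finger_gap(),manip.read_time(),manip.read_ft_force())
cam('wrist','w1.png'); cam('side','s1.png')
E
```

```text
90 [-0.   -0.64 -0.77] [0.6   0.223 0.186] [ 0.57  0.7   1.25 -0.57  1.61  2.24]
120 [ 0.32 -0.56 -0.77] [0.534 0.205 0.186] [ 0.67  0.48  1.68 -0.75  1.21  2.6 ]
150 [ 0.56 -0.32 -0.77] [0.485 0.157 0.186] None
180 [ 0.64 -0.   -0.77] [0.468 0.091 0.186] None
-150 [ 0.56  0.32 -0.77] [0.485 0.024 0.186] [-0.57  0.14  2.28  1.11  0.69  0.12]
60 [-0.32 -0.56 -0.77] [0.666 0.205 0.186] [ 0.41  0.89  0.84 -0.43  1.97  1.92]
[ 0.48  0.56  1.56 -0.    1.01  2.05]
False
gap 0.038375592569810296 29.567444622516632 [ 0.45396454 -0.11072896  0.02063238]
gap 0.038082194085498365 4.7667 [ 0.03348716  0.10818766 -0.39456465]
```

```bash
python3 - <<'E'
from h import *
s=cv2.imread('pics/s1.png'); u,v=proj('side',manip.read_ee_pos()).astype(int); print(u,v)
a=cv2.resize(s[v-50:v+50,u-50:u+50],(400,400),interpolation=cv2.INTER_CUBIC)
w=cv2.resize(cv2.imread('pics/w1.png'),(400,250)); w=np.vstack([w,np.zeros((150,400,3),np.uint8)])
cv2.imwrite('pics/m3.png',np.hstack([a,w]))
E
```

```text
322 256
```

View pics/m3.png

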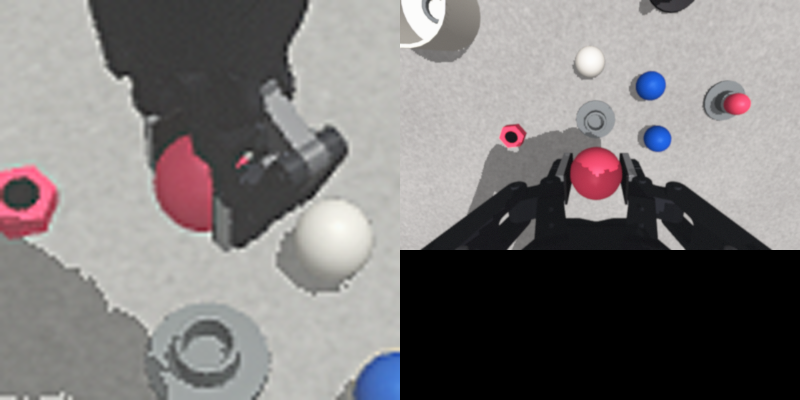

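The ball is held squarely between the pads and its nest is empty. Next: place it.

```bash
python3 - <<'E'
from h import *
D=np.array([0,1.,0,0]); pot=np.array([.600,.0905])
manip.reach([*pot,.14],D)
manip.move_straight([*pot,.04],velocity=.12)
print(manip.move_straight([*pot,.0105],velocity=.03,contact_N=2.5),manip.read_ee_pos(),manip.read_ft_force(),manip.read_finger_gap())
E
```

```text
True [0.59988554 0.09042679 0.01881212] [-0.42712023  0.71721851  6.64615278] 0.03828165965890391
```

```bash
python3 - <<'E'
from h import *
cam('wrist','w2.png'); cam('side','s2.png'); cam('top','t2.png')
print(manip.read_ft_force(),manip.read_wrist_torque(),manip.read_time())
s=cv2.imread('pics/s2.png')[130:230,265:365]
a=cv2.resize(s,(400,400),interpolation=cv2.INTER_CUBIC)
w=cv2.resize(cv2.imread('pics/w2.png')[150:400,120:520],(400,250)); t=cv2.resize(cv2.imread('pics/t2.png')[160:235,240:360],(400,250))
cv2.imwrite('pics/m4.png',np.hstack([a,np.vstack([w,t[:150]])]))
E
```

```text
[-0.34890423  0.57239202  4.86944781] [-0.210002   -0.00544295 -0.05585945] 7.6833
```

View pics/m4.png

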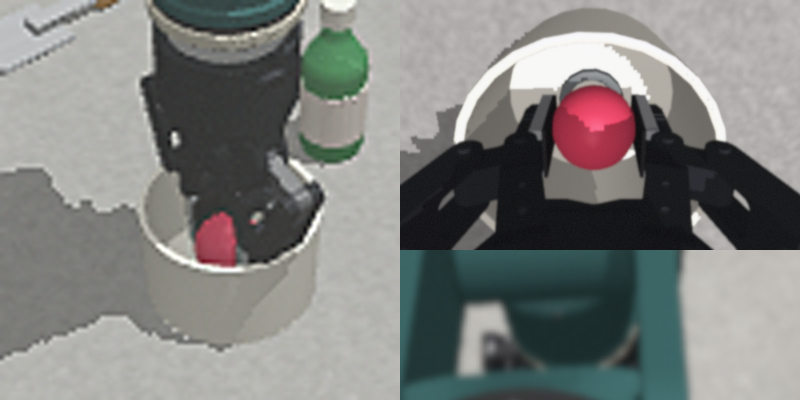

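The wrist moment (−0.21 N·m at about 5 N) puts the contact about 43 mm off-axis on the −y side, so a finger elbow is on the rim rather than the ball on the ring. I'll back off and probe with a small y shift.

```bash
python3 - <<'E'
from h import *
x=.600
for dy in (.002,.004):
    p=manip.read_ee_pos(); manip.move_straight([p[0],p[1],.024],velocity=.08)
    manip.move_straight([x,.0905+dy,.024],velocity=.08)
    f0=manip.read_ft_force(); m0=manip.read_wrist_torque()
    c=manip.move_straight([x,.0905+dy,.0105],velocity=.02,contact_N=2)
    print(dy,c,manip.read_ee_pos().round(4),(np.array(manip.read_ft_force())-f0).round(2),(np.array(manip.read_wrist_torque())-m0).round(3),manip.read_time())
    if manip.read_ee_pos()[2]<.0145: break
E
```

```text
0.002 True [0.6002 0.0926 0.0186] [-0.39  0.58  5.14] [0.186 0.12  0.012] 8.5833
0.004 True [0.6002 0.0946 0.0195] [1.06 0.04 5.88] [ 0.276  0.18  -0.024] 9.4667
```

The rim stops both elbows at TCP z ≈ 18.6 mm, which leaves the ball about 6 mm above its seat. The rim centre comes out at y ≈ 0.0912. I'll back off 3 mm and open just enough: a fall of about 9 mm gives about 0.42 m/s, under the limit.

```bash
python3 - <<'E'
from h import *
p=manip.read_ee_pos(); manip.move_straight([p[0],p[1],.0225],velocity=.05)
x,y=.6008,.0912
manip.move_straight([x,y,.0215],velocity=.05); manip.sleep(.2)
f0=np.array(manip.read_ft_force())
for g in (.040,.0415,.043):
    manip.gripper_to(g); f=np.array(manip.read_ft_force())-f0
    print(g,manip.read_finger_gap(),manip.read_gripper_force(),f.round(2))
    if np.linalg.norm(f)>12: break
manip.sleep(.2); cam('wrist','w3.png')
manip.move_straight([x,y,.045],velocity=.05)
manip.gripper_to(.055); manip.move_straight([x,y,.16],velocity=.12); cam('wrist','w4.png')
print(manip.read_time())
w=[cv2.imread(f'pics/w{i}.png')[100:400,120:520] for i in (3,4)]
cv2.imwrite('pics/m5.png',np.hstack(w))
np.save('info.npy',manip.camera_info('wrist'),allow_pickle=True)
E
```

```text
0.04 0.03987825843735188 0.05291203851811588 [-0.31  0.43 -0.08]
0.0415 0.041744866569348726 0.0 [-0.38  0.73 -0.04]
0.043 0.043258351317567806 0.0 [0.57 0.63 0.46]
13.1167
```

View pics/m5.png

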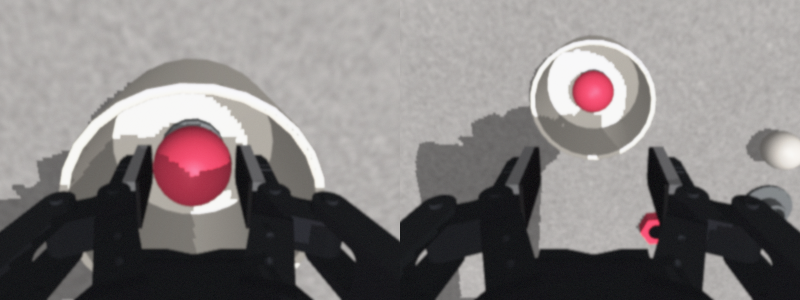

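```bash
python3 - <<'E'
from h import *
print('ball',at('wrist',(312,191),.028),'rim',at('wrist',(313,197),.065))
D=np.array([0,1.,0,0]); t=np.array([.531,.3553])
manip.reach([*t,.24],D)
manip.gripper_to(.055)
print(manip.move_straight([*t,.16],velocity=.12,contact_N=6))
print(manip.move_straight([*t,.086],velocity=.1,contact_N=5))
manip.gripper_to(.010,80); print('gap',manip.read_finger_gap(),manip.read_gripper_force(),manip.read_ee_pos(),manip.read_ft_force(),manip.read_time())
E
```

```text
ball [0.60102718 0.09249455 0.028     ] rim [0.60613193 0.09146607 0.065     ]
False
False
gap 0.021714410577386777 77.84879565238953 [0.5315331  0.35559322 0.08691581] [-0.58148703 -0.0571242   5.32024358] 16.5417
```

The gap fits a 24 mm barrel (it reads about 2 mm low, as it did on the ball), and the ball sits on the pot axis. Next: lift the torch, then aim.

```bash
python3 - <<'E'
from h import *
from scipy.spatial.transform import Rotation as Rn
p=manip.read_ee_pos()
manip.move_straight([p[0],p[1],.20],velocity=.12); print(manip.read_finger_gap(),manip.read_ft_force())
manip.sleep(.2)
R=Rn.from_rotvec([np.radians(-40),0,0])*Rn.from_quat([1,0,0,0]); q=R.as_quat(scalar_first=True); d=R.as_matrix()[:,2]; print(d)
T=np.array([.6008,.0915,.028])-d*.204
# first orient further out along the axis, then go in along the axis
manip.reach(T-d*.06,q); manip.move_straight(T,velocity=.1); manip.sleep(.5)
print(manip.read_ee_pos(),manip.read_finger_gap(),manip.read_gripper_force(),manip.read_time())
for n in('side','top'): cam(n,n+'5.png')
L=manip.read_ee_pos()+d*.079; tail=L-d*.14
for n in('side','top'): print(n,proj(n,L),proj(n,tail),proj(n,[.6008,.0915,.028]))
a=cv2.resize(cv2.imread('pics/side5.png')[90:230,240:380],(400,400),interpolation=cv2.INTER_CUBIC)
b=cv2.resize(cv2.imread('pics/top5.png')[130:230,225:325],(400,400),interpolation=cv2.INTER_CUBIC)
cv2.imwrite('pics/m6.png',np.hstack([a,b]))
E
```

```text
0.021783110353508724 [ 1.34635634 -0.32274464 -0.93528552]
[ 0.         -0.64278761 -0.76604444]
[0.60081589 0.22277784 0.18428065] 0.021485939464596218 78.28592777252197 19.6917
side [299.93343214 142.70951796] [273.74186055  82.98132336] [321.80591287 192.54464814]
top [256.06169578 189.11824038] [201.31357189 177.54534446] [295.88911878 197.52236077]
```

View pics/m6.png

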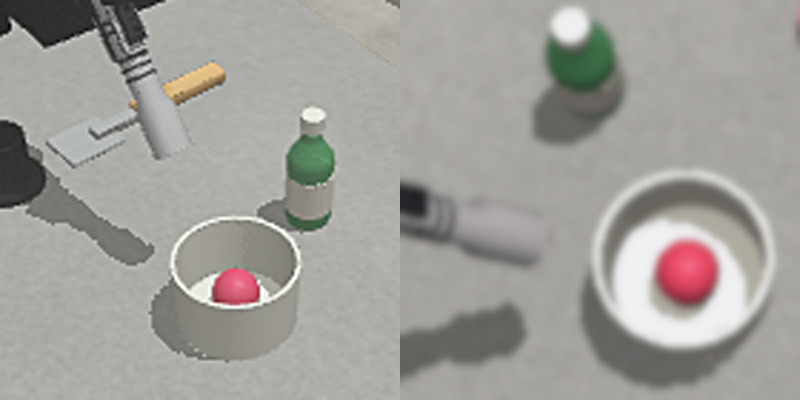

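The torch is aimed at the ball, and its lens projects within about 1 px of prediction. One overlay of the predicted outline will check the axis angle.

```bash
python3 - <<'E'
from h import *
d=np.array([0,-.64279,-.76604]); L=manip.read_ee_pos()+d*.079
e1=np.array([1.,0,0]); e2=np.cross(d,e1)
out=[]
for n,(x0,y0,w) in (('side',(275,90,70)),('top',(225,155,70))):
    k=400/w; im=cv2.resize(cv2.imread(f'pics/{n}5.png')[y0:y0+w,x0:x0+w],(400,400),interpolation=cv2.INTER_CUBIC)
    for s,r in ((0,.016),(.036,.016),(.046,.012),(.07,.012)):
        pts=np.array([proj(n,L-d*s+r*(np.cos(a)*e1+np.sin(a)*e2)) for a in np.linspace(0,6.28,40)])
        cv2.polylines(im,[((pts+.5-[x0,y0])*k).astype(int)],False,(0,0,255),1)
    out.append(im)
cv2.imwrite('pics/m7.png',np.hstack(out))
E
```

```text
(no output)
```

View pics/m7.png

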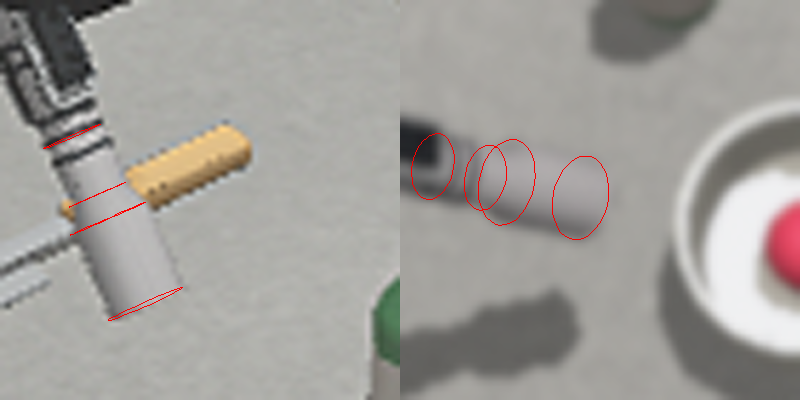

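The predicted outline matches the torch in both views within about 1 px (about 2 mm), it's clear of everything, and the ball is on the ring. I'm handing the job in.

```bash
python3 -c "
from h import *
print(abs(np.array(manip.read_qd())).max()); print(manip.close_job())"
```

```text
0.002631139057806032
the job is handed in; nothing more can be done
None
```

The job is handed in, but `close_job()` gave no verdict: the larger ball is released on the ring in the pot after a drop of about 9 mm (the gripper elbows met the rim first), and the torch is held in the air leaning 40°, aimed at the ball with its lens about 12.5 cm from the ball's middle.

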